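Seat the bush with the guarded lever press

TASK

A flanged bush stands started in its green housing on the slide nest of the small guarded lever press. With the fingers, push the black palm knob until the nest is fully home under the ram, then reach down through the yellow-framed window in the top of the guard and press the red lever pad all the way down, so that the bush is seated with its flange on the housing, and let the lever come back up and withdraw. Push gently, without ramming either stop, do not touch the guard at any time, and leave the grease tin, the spare bush and the small needle bearing where they stand.

Things in the scene. Friction and masses are not known exactly. Their poses are not given: they have to be found in the camera images.
- press: The whole bench press, fixed to the table. Origin on the table under the ram's axis; x = the direction in which the nest is pushed in (away from the robot's side), y = to the left, z up. Seen in this frame: guard box x -50 to +50 mm, y -123 to +61 mm, up to z 155 mm; green column at y +37 to +57 mm inside it; a bed tongue 66 mm wide and 12 mm high runs forward out of the guard to x -113 mm.
- guard: The guard of the press: four aluminium posts, clear plastic panels on all sides and a yellow frame on top, 100 mm (x) by 184 mm (y), top surface 155 mm above the table, frame sheet 4 mm thick. Same origin and axes as press. In front it has a yellow-trimmed gate (70 mm wide, up to 82 mm high) for the nest. It must not be touched (over 0.5 N counts as touched).
- guard_window (a point): Centre of the window in the guard's top, in the plane of the top surface (155 mm above the table). The open window is 70 mm along the press's x by 78 mm along its y, with its edges parallel to the press's axes. In the press's frame the centre lies at x 0, y -70 mm.
- lever_pad (a point): Centre of the top face of the red lever pad (30 x 30 mm) under the middle of the window. At rest it lies about 10 mm below the guard's top surface; when the lever is down it is about 23 mm lower. It moves on an arc about the pivot 115 mm to the left (+y) of it, nearly straight down. Pushing it takes 2 to 5 N against the return spring and up to about 8 N while the bush goes in; past that it stops hard (over 80 N counts as ramming).
- lever (a joint): Lever angle, rad: 0 = up (at rest, held by the return spring), grows as the pad is pressed down, about 0.2 when the ram has seated the bush, 0.225 at the most. It springs back up by itself when released. The ram above the nest goes down 45 mm per rad.
- push_knob (a point): Centre of the flat face, on the robot's side, of the black palm knob: a disc 40 mm in diameter and 12 mm thick, upright, its centre 34 mm above the table, on a 9 mm rod in front of the nest. The face looks along the press's -x. With the nest home the face lies 105 mm before the ram axis, 55 mm before the guard's front.
- nest (a joint): Travel of the slide nest, m: 0 = drawn out, 0.070 = home against the stop, under the ram. Pushed along the press's +x with about 4 N; it stays where it is left. The stop has a thin rubber face but is firm: arrive slowly; over 80 N on any part of the press counts as ramming. At the start it stands 30 to 45 mm short of home.
- bush_top (a point): Centre of the upper face of the brown flanged bush (flange 36 mm in diameter, 5 mm thick, sleeve 28 mm) in the green housing (46 mm in diameter, top 50 mm above the table). Its top stands 55 mm above the table when seated, 60 to 62 mm at the start.
- bush (a joint): How far the bush has been pressed down, m: 0 to 0.002 at the start, 0.007 = seated with the flange on the housing. It is a tight fit and stays where the ram leaves it.
- grease_tin: Yellow and dark tin with a white lid, 54 mm in diameter, 48 mm high, loose; origin under its centre. To be left alone.
- spare_bush: Dark red flanged bush standing on its flange, 42 mm in diameter, 26 mm high, loose; origin under its centre. To be left alone.
- needle_sleeve: Small pale steel needle bearing standing on end, 25 mm in diameter, 14 mm high, loose; origin under its centre. To be left alone.

How it is judged:
By the outcome, as a careful person would: the job done as asked, in the order asked, and still so for the second after the job is handed in, with the robot touching nothing.
It also fails if it takes over 48 s, if anything falls off the work surface, if the arm or the gripper's body presses on something with over 40 N, if the wrist force passes 120 N, or if a joint passes its speed limit or range.

ROBOT

A 6-joint arm with a two-finger parallel gripper is mounted at the origin on a cart in front of the work surface, level with it; the furniture and walls round the work are solid. World frame = base frame: x ahead of the robot, y to its left, z up, the work surface at z = 0. Lengths are in m, angles in degrees, forces in N, time in s.
With the tool pointing down it reaches from about 0.25 to 0.8 m from the base axis. Payload 8.5 kg.
Tool frame: the origin (TCP) lies on the centre line of the jaws, within the pads' length; the fingertips stand tip_extent ahead of it and the grasp point (between the pads) lies 2 mm behind it (tip_extent is the distance from the TCP to the fingertips, in m); x points along the fingers, y is the direction in which the jaws open and shut, and the axes are right-handed (so a half turn about x gives the same grasp; the last joint's range is limited). The gripper opens to 85 mm and grips with 20 to 120 N. Pads are 22 mm wide; open, the fingers measure 114 mm over their backs; the gripper's body (76 mm by 85 mm) begins 54 mm behind the grasp point. The pads swing forward as they close: fully open they stand 13 mm farther back than shut.
Start: joints at [-76.547, 13.648, -0.773, 75.585, 0, 90], TCP at [0.122, -0.511, 0.248] pointing down, gripper open.
Joint ranges: [-152.45, 152.45], [-59.26, 108.67], [-65.41, 83.53], [-104.44, 129.93], [-82.83, 76.93], [-180, 180]. Speed limits (degrees/s): [127.2, 127.2, 159.86, 180, 180, 180].

INTERFACE

Orientations are given as [roll, pitch, yaw] about the fixed x, y, z axes, in that order (R = Rz(yaw) Ry(pitch) Rx(roll)).
In Python, from bench import * gives the robot as it stands.
- The arm moves only by the shell command python3 -m creep 'ROWS' [OPENING]. ROWS is JSON, a list of rows, each an object with "xyz": the shift along the tool's x, y, z in mm, a list of three; "roll": the turn about the tool's x in degrees. A call has 1 to 12 rows; each row shifts and turns the commanded pose from where the row before left it, along the tool's axes as they then stand; what a row does not reach is not made up. A row lasts 1/10 s, in which the tool goes at most 50 mm and 8.59 degrees, less where a joint would pass 70% of its speed; a pose out of reach is approached as far as the arm can. A call is refused whole if a number of a shift passes 50 or a number of a turn 8.59, either way. A call with a gripper value outside its range is refused whole. OPENING is the finger opening in mm, from 0 to 85.4, set as the call begins (- or left out, the last holds). The fingers move at their own pace and stop on an object; the grip force is fixed at half the most. Time passes only in rows, so rows that do not move let the fingers close. It gives the time, the measured TCP pose, the force and the opening at its end, in the units of the state.
- get_state(): the state, without advancing time (a new reading comes with each control period).
- capture(name): name is "scene" or "side" or "wrist"; returns the picture (480x640x3 uint8, blue, green, red); there is no depth.
- get_calibration(name): a dict with "fx", "fy", "cx", "cy" (pixels), "k1" (the pictures are not rectified: a ray, as slopes to the right and down, at radius r is drawn at 1 + k1 r^2 times it, then the intrinsics apply), "eye" and "rotation" of the camera in the world; the wrist camera has in their place "hand_eye" (4x4, takes a point from camera to tool coordinates, whose origin is the TCP and whose axes are the tool frame's). Camera axes: x right, y up, looking along -z (the intrinsics and any distortion apply to the point x, -y, -z); pixel columns grow to the right and rows downward; lengths in m; the calibration is good to about 2 mm. A picture is of the moment at which its call begins: read the wrist's pose just before it. get_calibration takes no time and is no camera call.
- close_job(): hands the job in, once; it reports no verdict.
Trained networks look in the newest picture that a camera, given by its name, has taken for a name from the list of things; names that differ only in an ending like _2 or _b are one class to them, and where a whole thing is asked for, a point or a joint stands for the part that bears it (a point fixed in the world has none). Each returns a list of dicts, best first, with "conf" (0 to 1); they miss things now and then, are a little off and sometimes report something else, mostly with a low value. They report only what shows in the picture. A call takes as long as a camera call.
- recognise(camera, query): "rect" ([centre column, centre row, width, height] in pixels, round what is visible of it).
- mark_of(camera, query): "point" ([row, column] in pixels: a listed point, or the origin of a listed thing).
The state is a dict: "time": time; "joint_positions": joint angles; "joint_velocities": joint speeds; "joint_torque": joint torques, N m; "position": TCP position; "orientation": TCP orientation; "wrist_force": force on the tool from outside, world axes, zero at the start; "moment": the same for the moment, N m; "gripper_width": finger opening in m.
Only numpy, scipy, OpenCV 4.12 (cv2) and the standard library are available. Lean on these libraries where they do the work, as an engineer would, in place of code of your own. Each camera call takes 0.05 s, during which the arm holds its last target. There are 200 camera calls.

## Working session

There is one attempt and no reset: what is moved stays moved. The work goes in short steps, Python scripts to look and compute and a shell command to move; the robot and the scene stay as the last step left them, time stands still between calls to the robot, and variables do not carry over. Pictures are saved under pics/ and viewed, about 8 in all and at most 12, crops included, and the job is handed in when it is done.

```bash
ls; mkdir -p pics; cat > h.py <<'E'
from bench import *
import numpy as np, cv2
from scipy.spatial.transform import Rotation as R
def cam(name):
    c=get_calibration(name)
    if 'hand_eye' in c:
        s=get_state(); T=np.eye(4); T[:3,:3]=R.from_euler('xyz',s['orientation'],degrees=True).as_matrix(); T[:3,3]=s['position']
        M=T@np.array(c['hand_eye']); return c,M[:3,3],M[:3,:3]
    return c,np.array(c['eye']),np.array(c['rotation']).reshape(3,3)
def ray(cm,row,col):
    c,e,Rm=cm
    K=np.array([[c['fx'],0,c['cx']],[0,c['fy'],c['cy']],[0,0,1.]])
    u=cv2.undistortPoints(np.array([[[col,row]]],float),K,np.array([c['k1'],0,0,0.])).ravel()
    d=Rm@np.array([u[0],-u[1],-1]); return e,d/np.linalg.norm(d)
def atz(cm,row,col,z):
    e,d=ray(cm,row,col); return e+d*(z-e[2])/d[2]
def proj(cm,P):
    c,e,Rm=cm; p=Rm.T@(np.array(P)-e); x=p[0]/-p[2]; y=-p[1]/-p[2]; k=1+c['k1']*(x*x+y*y)
    return c['cy']+c['fy']*y*k, c['cx']+c['fx']*x*k
E
python3 - <<'E'
from h import *
s=get_state();print(s)
pts=['guard_window','lever_pad','push_knob','bush_top','press','grease_tin','spare_bush','needle_sleeve']
Z=dict(guard_window=.155,lever_pad=.145,push_knob=.034,bush_top=.061)
for n in ['scene','side','wrist']:
    cm=cam(n); im=capture(n); cv2.imwrite(f'pics/{n}0.png',im); print(n,cm[0],cm[1])
    for p in pts:
        r=mark_of(n,p)
        for q in r[:2]: print(p,round(q['conf'],2),np.round(q['point'],1),np.round(atz(cm,*q['point'],Z.get(p,0)),4))
E
```

```text
pics
{'time': 0.0, 'joint_positions': array([-7.65473077e+01,  1.36817818e+01, -8.17298002e-01,  7.55866853e+01,
       -4.70319090e-04,  9.00022042e+01]), 'joint_velocities': array([ 0.02773509,  0.06034183, -0.03233605,  0.04547799, -0.03963219,
        0.01845774]), 'joint_torque': array([-2.90130214e-03, -5.38769281e+01,  3.46437979e+01,  1.82870496e-02,
       -1.53635592e-04, -6.15459470e-06]), 'position': array([ 0.12203917, -0.51019534,  0.24766767]), 'orientation': array([-89.68360031,  89.91423362, 103.76688819]), 'wrist_force': array([ 0.18760976, -0.08961582, -0.49428592]), 'moment': array([ 0.00900935, -0.01102282, -0.00802347]), 'gripper_width': 0.08520470236656685}Traceback (most recent call last):
  File "<stdin>", line 6, in <module>
  File "h.py", line 9, in cam
    return c,np.array(c['eye']),np.array(c['rotation']).reshape(3,3)
                                ~~~~~~~~~~~~~~~~~~~~~~~~~~~~~~~^^^^^
ValueError: cannot reshape array of size 3 into shape (3,3)
```

```bash
sed -i "s/np.array(c\['rotation'\]).reshape(3,3)/R.from_euler('xyz',c['rotation'],degrees=True).as_matrix()/" h.py
python3 - <<'E'
from h import *
pts=['guard_window','lever_pad','push_knob','bush_top','press','grease_tin','spare_bush','needle_sleeve']
Z=dict(guard_window=.155,lever_pad=.145,push_knob=.034,bush_top=.061)
for n in ['scene','side','wrist']:
    cm=cam(n); im=capture(n); cv2.imwrite(f'pics/{n}0.png',im); print(n,cm[0],cm[1])
    for p in pts:
        r=mark_of(n,p)
        for q in r[:2]: print(p,round(q['conf'],2),np.round(q['point'],1),np.round(atz(cm,*q['point'],Z.get(p,0)),4))
print(get_state()['time'])
E
```

```text
scene {'fx': 465.6902586950679, 'fy': 465.6902586950679, 'cx': 324.4179212859164, 'cy': 236.8033285815707, 'k1': 0.026548461104036726, 'eye': array([ 0.71809983, -0.9274374 ,  0.68359088]), 'rotation': array([48.97957967,  0.81705037, 23.8184366 ])} [ 0.71809983 -0.9274374   0.68359088]
guard_window 0.74 [231.5 350.6] [ 0.5023 -0.3438  0.155 ]
lever_pad 0.74 [236.8 351. ] [ 0.5041 -0.3459  0.145 ]
lever_pad 0.48 [229.2 348.8] [ 0.4929 -0.3281  0.145 ]
push_knob 0.68 [244.4 361.6] [ 0.4891 -0.2399  0.034 ]
push_knob 0.63 [272.3 371.4] [ 0.535  -0.3088  0.034 ]
bush_top 0.49 [242.  361.5] [ 0.4959 -0.2618  0.061 ]
press 0.58 [271.1 374.3] [ 0.5298 -0.2708  0.    ]
grease_tin 0.6 [327.2 325.8] [ 0.4958 -0.4417  0.    ]
spare_bush 0.57 [270.4 312.4] [ 0.4116 -0.3188  0.    ]
needle_sleeve 0.48 [303.2 313.5] [ 0.451  -0.3984 -0.    ]
side {'fx': 586.1504951387925, 'fy': 586.1504951387925, 'cx': 310.0270729963909, 'cy': 238.23178337223823, 'k1': -0.1462825421575095, 'eye': array([-0.21423405, -0.59432329,  0.55247816]), 'rotation': array([ 58.35863285,  -0.73189004, -68.7959401 ])} [-0.214
[... 417 characters left out ...]
ase_tin 0.87 [297.8 382.7] [ 0.503  -0.4446  0.    ]
spare_bush 0.74 [313.  290.2] [ 0.4149 -0.3261  0.    ]
needle_sleeve 0.6 [310.1 344.6] [ 0.452  -0.3992  0.    ]
wrist {'fx': 346.2980855797947, 'fy': 346.2980855797947, 'cx': 319.52215146042806, 'cy': 238.97328700164687, 'k1': -0.04945976514629539, 'hand_eye': array([[-2.52992010e-04,  2.75173934e-01, -9.61394426e-01,
        -1.25850672e-01],
       [ 9.99999784e-01, -5.14228634e-04, -4.10335510e-04,
        -9.57347062e-04],
       [-6.07290179e-04, -9.61394322e-01, -2.75173745e-01,
        -6.94775648e-02],
       [ 0.00000000e+00,  0.00000000e+00,  0.00000000e+00,
         1.00000000e+00]])} [ 0.18947173 -0.49347298  0.37412307]
1.35
```

View pics/scene0.png

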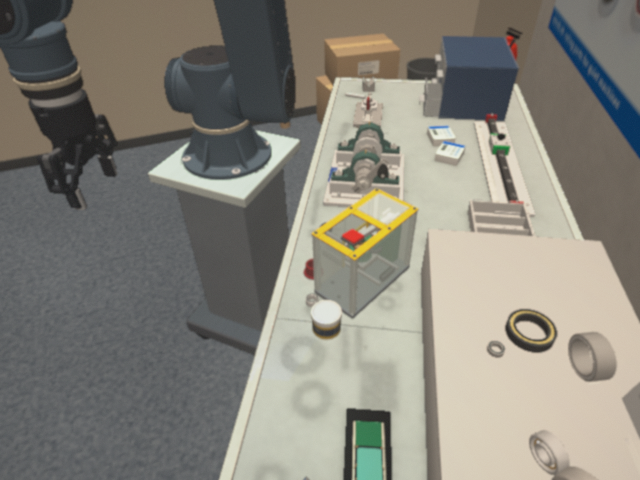

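View pics/side0.png

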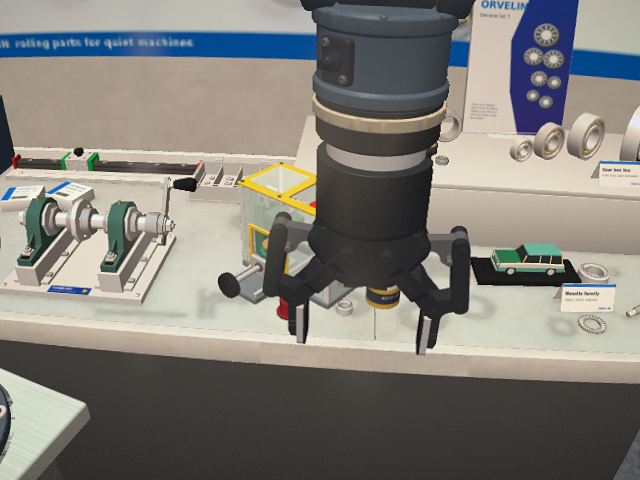

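```bash
python3 -m creep '[{"roll":-8},{"roll":-8},{"roll":-8},{"roll":-8},{"roll":-8},{"roll":-8},{"roll":-8},{"roll":-8},{"roll":-8},{"roll":-8}]' 0
python3 - <<'E'
from h import *
import bench; print([n for n in dir(bench) if 'tip' in n.lower()])
s=get_state(); print(s['joint_positions'],s['position'],s.get('tip_extent')); print(R.from_euler('xyz',s['orientation'],degrees=True).as_matrix().round(3))
E
```

```text
['tip_extent']
[-7.65476915e+01  1.36457938e+01 -7.72608776e-01  7.55832374e+01
 -8.86879661e-04  9.00018672e+01] [ 0.12212337 -0.51057151  0.24830112] None
[[-0.     0.233 -0.973]
 [ 0.    -0.973 -0.233]
 [-1.    -0.     0.   ]]schema error: expected keys xyz, roll
```

```bash
python3 -m creep '[{"xyz":[0,0,0],"roll":-8},{"xyz":[0,0,0],"roll":-8},{"xyz":[0,0,0],"roll":-8},{"xyz":[0,0,0],"roll":-8},{"xyz":[0,0,0],"roll":-8},{"xyz":[0,0,0],"roll":-8},{"xyz":[0,0,0],"roll":-8},{"xyz":[0,0,0],"roll":-8},{"xyz":[0,0,0],"roll":-8},{"xyz":[0,0,0],"roll":-8}]' 0
python3 - <<'E'
from h import *
s=get_state(); print(tip_extent,s['joint_positions'],s['position']); print(R.from_euler('xyz',s['orientation'],degrees=True).as_matrix().round(3))
E
```

```text
time: 2.35
position: [0.1221, -0.5105, 0.2483]
orientation: [-167.8, 90.0, 106.0]
wrist_force: [-0.3, -0.1, -0.5]
gripper_width: -0.0002
0.017 [-7.65475869e+01  1.36480516e+01 -7.73594198e-01  7.55874394e+01
 -4.00470514e-04  9.66911707e+00] [ 0.12211785 -0.51053374  0.24827373]
[[-0.     0.998  0.066]
 [ 0.     0.066 -0.998]
 [-1.    -0.    -0.   ]]
```

```bash
python3 -m creep '[{"xyz":[0,0,0],"roll":-7.8},{"xyz":[0,0,0],"roll":-7.8},{"xyz":[0,0,0],"roll":-7.8},{"xyz":[0,0,0],"roll":-7.8},{"xyz":[0,0,0],"roll":-7.8},{"xyz":[0,0,0],"roll":-7.8},{"xyz":[0,0,0],"roll":-7.8},{"xyz":[0,0,0],"roll":-7.8},{"xyz":[0,0,0],"roll":-7.8}]'
python3 -m creep '[{"xyz":[0,15,5],"roll":0},{"xyz":[0,30,12],"roll":0},{"xyz":[0,32,14],"roll":0},{"xyz":[0,32,14],"roll":0},{"xyz":[0,32,14],"roll":0},{"xyz":[0,32,14],"roll":0},{"xyz":[0,32,14],"roll":0},{"xyz":[0,32,14],"roll":0},{"xyz":[0,32,14],"roll":0},{"xyz":[0,32,13],"roll":0},{"xyz":[0,24,8],"roll":0},{"xyz":[0,12,5],"roll":0}]'
python3 - <<'E'
from h import *
s=get_state(); print(s['joint_positions'],s['position'])
pts=['guard_window','lever_pad','push_knob','bush_top','press']
Z=dict(guard_window=.155,lever_pad=.145,push_knob=.034,bush_top=.061)
B={}
for n in ['scene','side','wrist']:
    cm=cam(n); im=capture(n); cv2.imwrite(f'pics/{n}1.png',im)
    if n!='wrist':
        r,c=proj(cm,(.51,-.3,.09)); r=int(r);c=int(c);print(n,'crop origin',r-75,c-100)
        B[n]=cv2.resize(im[r-75:r+75,c-100:c+100],None,fx=4,fy=4,interpolation=cv2.INTER_CUBIC); cv2.imwrite(f'pics/{n}1c.png',B[n])
    for p in pts:
        for q in mark_of(n,p)[:2]: print(n,p,round(q['conf'],2),np.round(q['point'],1),np.round(atz(cm,*q['point'],Z.get(p,0)),4))
E
```

```text
time: 3.25
position: [0.1221, -0.5106, 0.2483]
orientation: [117.1, 90.0, 101.1]
wrist_force: [-0.2, 0.5, 0.2]
gripper_width: 0.0001
time: 4.45
position: [0.3529, -0.2244, 0.2484]
orientation: [72.2, 90.0, 55.7]
wrist_force: [0.2, -0.8, 0.2]
gripper_width: -0.0004
[-3.24770811e+01  3.15429541e+00 -1.35030867e+01  7.33416159e+01
  3.22155872e-02 -1.60357800e+01] [ 0.35292067 -0.22444369  0.24841381]
scene crop origin 169 262
scene guard_window 0.74 [228.3 350.3] [ 0.4986 -0.3359  0.155 ]
scene lever_pad 0.77 [232.  354.9] [ 0.5058 -0.3311  0.145 ]
scene lever_pad 0.22 [275.7 374.4] [ 0.5733 -0.4199  0.145 ]
scene bush_top 0.46 [234.9 351.8] [ 0.4701 -0.249   0.061 ]
scene bush_top 0.37 [240.3 364.3] [ 0.4993 -0.2548  0.061 ]
scene press 0.93 [270.1 373.1] [ 0.5265 -0.2691  0.    ]
scene press 0.26 [303.6 310.9] [ 0.4468 -0.4013  0.    ]
side crop origin 152 198
side guard_window 0.94 [192.  322.4] [ 0.518  -0.3354  0.155 ]
side lever_pad 0.54 [206.3 322.4] [ 0.4937 -0.3446  0.145 ]
side push_knob 0.81 [288.7 228.9] [ 0.3941 -0.2366  0.034 ]
side bush_top 0.62 [243.9 271.8] [ 0.493  -0.2622  0.061 ]
side bush_top 0.18 [313.3 289.8] [ 0.3447 -0.3555  0.061 ]
side press 0.74 [263.7 287.3] [ 0.5338 -0.2708  0.    ]
side press 0.45 [286.4 227.1] [ 0.4384 -0.2076  0.    ]
wrist lever_pad 0.44 [255.6 327.3] [ 0.3606 -0.2234  0.145 ]
wrist push_knob 0.67 [252.4 326.7] [ 0.3939 -0.2311  0.034 ]
```

View pics/scene1c.png

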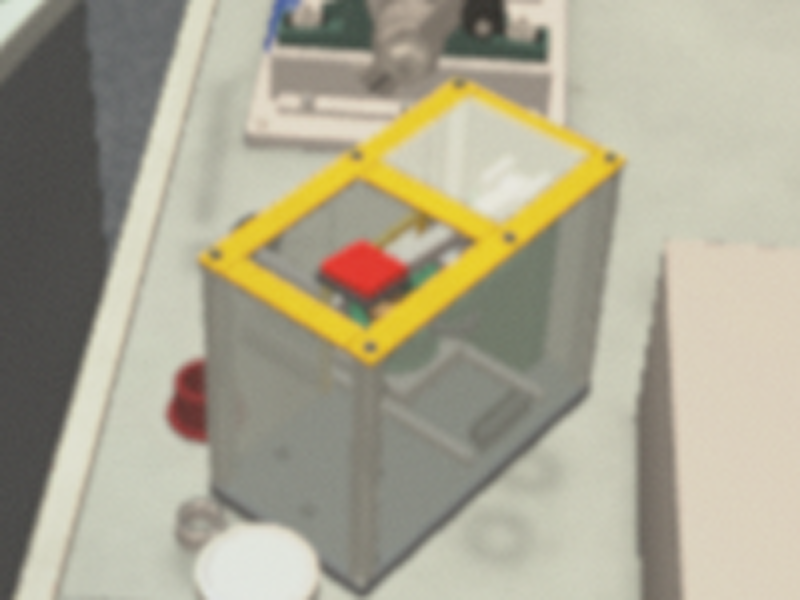

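View pics/side1c.png

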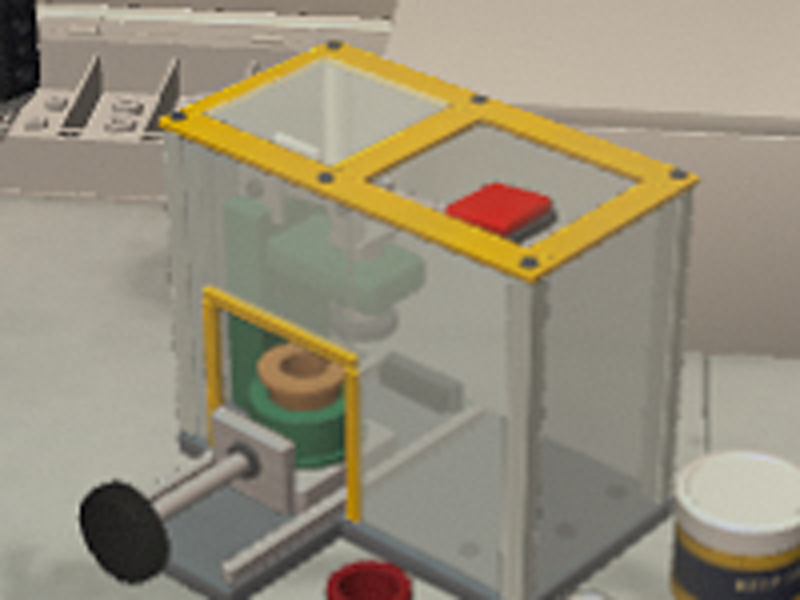

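```bash
python3 - <<'E'
from h import *
from scipy.optimize import least_squares
P=[(-50,-123),(50,-123),(50,61),(-50,61),(-35,-109),(35,-109),(35,-31),(-35,-31)]
C=dict(scene=((169,262),[(203,258),(370,360),(623,160),(458,82),(250,257),(370,325),(478,240),(365,180)]),
 side=((152,198),[(530,280),(697,178),(333,42),(163,122),(527,250),(645,180),(480,123),(368,180)]))
def pw(v,p): 
    c,s=np.cos(v[2]),np.sin(v[2]); return (v[0]+(c*p[0]-s*p[1])/1e3, v[1]+(s*p[0]+c*p[1])/1e3, p[2]/1e3)
def f(v,names):
    o=[]
    for n in names:
        (r0,c0),L=C[n]; cm=cam(n)
        for p,(c,r) in zip(P,L):
            a,b=proj(cm,pw(v,(*p,155))); o+=[a-(r0+(r-1.5)/4),b-(c0+(c-1.5)/4)]
    return np.array(o)
for names in (['scene'],['side'],['scene','side']):
    s=least_squares(f,[.53,-.272,-.28],args=(names,),loss='soft_l1'); v=s.x
    print(names,v[:2].round(4),np.degrees(v[2]).round(2),'rms',np.sqrt((f(v,names)**2).mean()).round(2),'win',np.round(pw(v,(0,-70,155)),4))
print(f(v,names).reshape(-1,2).round(1).tolist())
c,sn=np.cos(v[2]),np.sin(v[2])
for n,px in (('side',(152+531/4,198+124/4)),('wrist',None)):
    cm=cam(n); 
    if px is None:
        q=[x for x in mark_of(n,'push_knob')] ; px=q[0]['point']; print(q)
    w=atz(cm,*px,.034); d=w[:2]-v[:2]; print(n,w.round(4),'press frame',np.round([c*d[0]+sn*d[1],-sn*d[0]+c*d[1]],4))
s=get_state(); d=s['position'][:2]-v[:2]; print('tcp in press',[c*d[0]+sn*d[1],-sn*d[0]+c*d[1]]); print(R.from_euler('xyz',s['orientation'],degrees=True).as_matrix().round(3))
E
```

```text
['scene'] [ 0.5277 -0.2741] -18.97 rms 1.01 win [ 0.505  -0.3403  0.155 ]
['side'] [ 0.5271 -0.276 ] -19.14 rms 0.81 win [ 0.5041 -0.3422  0.155 ]
['scene', 'side'] [ 0.5277 -0.2755] -19.07 rms 0.97 win [ 0.5048 -0.3416  0.155 ]
[[0.2, -1.6], [1.4, 0.6], [0.1, 1.6], [-1.2, 0.1], [0.3, -1.5], [1.6, -0.9], [0.4, 0.8], [-1.0, -1.3], [-0.3, 0.2], [-0.2, 0.7], [-0.6, -0.2], [-0.5, -1.9], [-0.2, -0.2], [-0.1, 0.0], [-1.5, 0.4], [0.0, -2.2]]
side [ 0.403  -0.2321  0.034 ] press frame [-0.132   0.0003]
[{'point': [252.4, 326.7], 'conf': 0.67}]
wrist [ 0.3942 -0.2308  0.034 ] press frame [-0.1408 -0.0014]
tcp in press [np.float64(-0.181654545248569), np.float64(-0.011403811802388433)]
[[-0.     0.282  0.96 ]
 [ 0.     0.96  -0.282]
 [-1.     0.    -0.   ]]
```

View pics/wrist1.png

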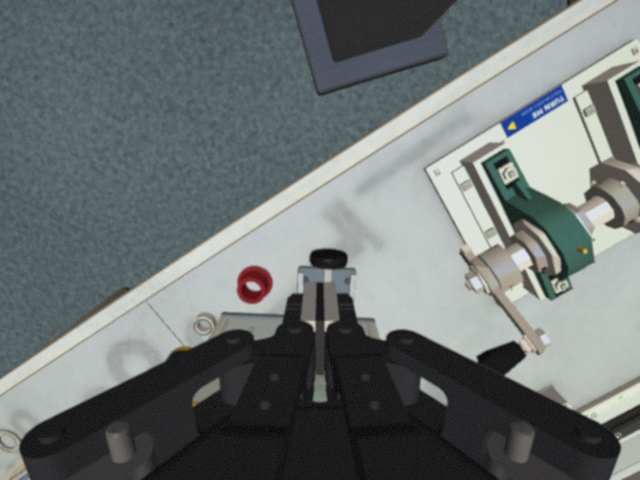

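```bash
python3 - <<'E'
from h import *
def tri(a,b):
    (e,d),(f,g)=a,b; A=np.c_[d,-g]; t=np.linalg.lstsq(A,f-e,rcond=None)[0]; p=e+d*t[0];q=f+g*t[1]; return ((p+q)/2).round(3),np.linalg.norm(p-q).round(4)
w,s=cam('wrist'),cam('side')
print('handle',tri(ray(w,355,500),ray(s,184,185)))
print('crank end',tri(ray(w,340,540),ray(s,184,168)))
print('plate corner',atz(w,298,500,.0),atz(w,170,430,0))
E
```

```text
handle (array([ 0.481, -0.117,  0.143]), np.float64(0.005))
crank end (array([ 0.484, -0.082,  0.135]), np.float64(0.0069))
plate corner [ 5.19238643e-01 -4.92104911e-02  5.55111512e-17] [ 0.34707468 -0.10144956  0.        ]
```

```bash
python3 -m creep '[{"xyz":[0,5,0],"roll":2.7},{"xyz":[10,6,0],"roll":0},{"xyz":[25,0,0],"roll":0},{"xyz":[30,0,0],"roll":0},{"xyz":[30,0,0],"roll":0},{"xyz":[30,0,0],"roll":0},{"xyz":[30,0,0],"roll":0},{"xyz":[25,0,0],"roll":0},{"xyz":[18,0,0],"roll":0},{"xyz":[8,0,0],"roll":0},{"xyz":[3,0,0],"roll":0},{"xyz":[0,0,0],"roll":0}]'
cat >> h.py <<'E'
V=(.5277,-.2755,np.radians(-19.07))
def st():
    s=get_state(); c,n=np.cos(V[2]),np.sin(V[2]); d=s['position'][:2]-np.array(V[:2]); F=s['wrist_force']
    M=R.from_euler('xyz',s['orientation'],degrees=True).as_matrix()
    print('t',s['time'],'press xyz mm',np.round([1e3*(c*d[0]+n*d[1]),1e3*(-n*d[0]+c*d[1]),1e3*s['position'][2]],2),'F press',np.round([c*F[0]+n*F[1],-n*F[0]+c*F[1],F[2]],1),'yaw z',np.degrees(np.arctan2(M[1,2],M[0,2])).round(2))
E
python3 - <<'E'
from h import *
st(); im=capture('side'); cv2.imwrite('pics/side2.png',cv2.resize(im[150:350,130:350],None,fx=3,fy=3)); print(recognise('side','push_knob')[:1])
E
```

```text
time: 6.6
position: [0.3557, -0.2163, 0.0393]
orientation: [147.2, 90.0, 128.2]
wrist_force: [-0.0, -0.5, -0.3]
gripper_width: -0.0002
t 6.6 press xyz mm [-181.88   -0.23   39.35] F press [ 0.2 -0.5 -0.3] yaw z -19.01
[{'rect': [253.9, 269.5, 65.9, 63.4], 'conf': 0.55}]
```

View pics/side2.png

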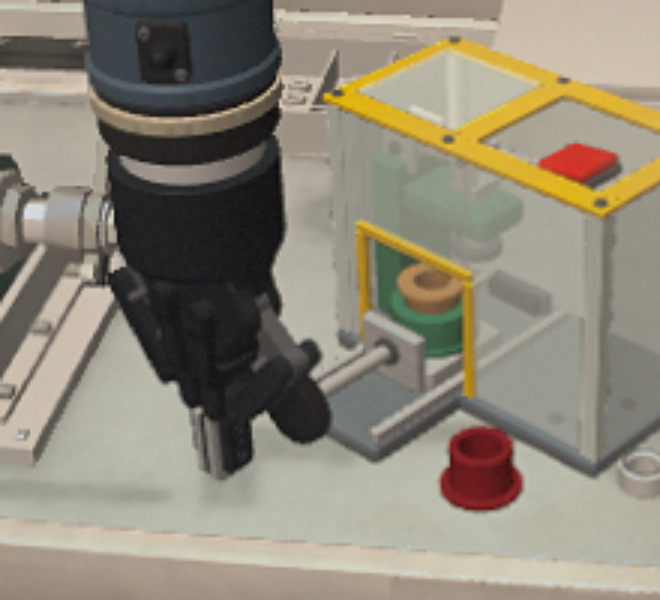

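```bash
python3 -m creep '[{"xyz":[0,0,5],"roll":0},{"xyz":[0,0,7],"roll":0},{"xyz":[0,0,4],"roll":0},{"xyz":[0,0,2],"roll":0},{"xyz":[0,0,2],"roll":0},{"xyz":[0,0,2],"roll":0}]'; python3 -c "
from h import *;st()"
python3 -m creep '[{"xyz":[0,0,2],"roll":0},{"xyz":[0,0,2],"roll":0},{"xyz":[0,0,2],"roll":0},{"xyz":[0,0,2],"roll":0},{"xyz":[0,0,2],"roll":0},{"xyz":[0,0,2],"roll":0}]'; python3 -c "
from h import *;st()"
```

```text
time: 7.3
position: [0.3765, -0.2235, 0.0392]
orientation: [159.8, 90.0, 140.7]
wrist_force: [-0.6, 0.1, 0.2]
gripper_width: 0.0004
t 7.3 press xyz mm [-159.92   -0.29   39.22] F press [-0.6 -0.1  0.2] yaw z -19.05
time: 7.9
position: [0.3873, -0.2272, 0.0392]
orientation: [175.2, 89.9, 156.1]
wrist_force: [-3.9, 0.6, 2.5]
gripper_width: 0.0002
t 7.9 press xyz mm [-148.49   -0.28   39.19] F press [-3.9 -0.7  2.5] yaw z -19.05
```

```bash
python3 -m creep '[{"xyz":[0,0,2.5],"roll":0},{"xyz":[0,0,2.5],"roll":0},{"xyz":[0,0,2.5],"roll":0},{"xyz":[0,0,2.5],"roll":0},{"xyz":[0,0,2.5],"roll":0},{"xyz":[0,0,2.5],"roll":0},{"xyz":[0,0,2.5],"roll":0},{"xyz":[0,0,2.5],"roll":0},{"xyz":[0,0,2],"roll":0},{"xyz":[0,0,1.5],"roll":0},{"xyz":[0,0,1],"roll":0}]'; python3 -c "
from h import *;st()"
python3 -m creep '[{"xyz":[0,0,1],"roll":0},{"xyz":[0,0,1],"roll":0}]'; python3 -c "
from h import *;st()"
```

```text
time: 9.0
position: [0.411, -0.2354, 0.0392]
orientation: [137.2, 90.0, 118.2]
wrist_force: [-3.1, 2.0, -1.3]
gripper_width: 0.0001
t 9.0 press xyz mm [-123.37   -0.26   39.22] F press [-3.6  0.9 -1.3] yaw z -19.04
time: 9.2
position: [0.4128, -0.2361, 0.0392]
orientation: [146.6, 90.0, 127.5]
wrist_force: [-3.3, 2.3, -1.9]
gripper_width: 0.0001
t 9.2 press xyz mm [-121.51   -0.27   39.23] F press [-3.9  1.1 -1.9] yaw z -19.05
```

```bash
for i in 1 2 3 4 5; do python3 -m creep '[{"xyz":[0,0,0.6],"roll":0},{"xyz":[0,0,0.6],"roll":0}]' >/dev/null; python3 -c "
from h import *;st()"; done
```

```text
t 9.4 press xyz mm [-120.26   -0.26   39.25] F press [-3.   0.  -1.9] yaw z -19.05
t 9.6 press xyz mm [-119.08   -0.3    39.24] F press [-3.2  0.8 -3.6] yaw z -19.05
t 9.8 press xyz mm [-117.84   -0.29   39.27] F press [-2.9  1.5 -2. ] yaw z -19.05
t 10.0 press xyz mm [-116.6    -0.29   39.28] F press [-2.8  0.7 -2.1] yaw z -19.05
t 10.2 press xyz mm [-116.52   -0.26   39.24] F press [-9.7  0.4  4.2] yaw z -19.06
```

```bash
python3 -m creep '[{"xyz":[0,0,0.4],"roll":0},{"xyz":[0,0,0],"roll":0}]' >/dev/null; python3 -c "
from h import *;st()"; python3 -m creep '[{"xyz":[0,0,0.4],"roll":0},{"xyz":[0,0,0],"roll":0}]' >/dev/null; python3 -c "
from h import *;st()"
```

```text
t 10.4 press xyz mm [-116.51   -0.27   39.26] F press [-8.2  1.2  4.3] yaw z -19.06
t 10.6 press xyz mm [-116.5    -0.29   39.24] F press [-10.    0.7   5.6] yaw z -19.06
```

```bash
for i in 1 2; do python3 -m creep '[{"xyz":[0,0,1],"roll":0},{"xyz":[0,0,0],"roll":0}]' >/dev/null; python3 -c "
from h import *;st()"; done
```

```text
t 10.8 press xyz mm [-116.5    -0.26   39.23] F press [-14.3  -0.   10.4] yaw z -19.07
t 11.0 press xyz mm [-116.48   -0.25   39.16] F press [-18.9  -0.1  13.6] yaw z -19.08
```

```bash
python3 -m creep '[{"xyz":[0,0,-4],"roll":0},{"xyz":[0,0,-12],"roll":0},{"xyz":[0,0,-16],"roll":0},{"xyz":[0,0,-10],"roll":0},{"xyz":[-15,0,0],"roll":0},{"xyz":[-35,0,0],"roll":0},{"xyz":[-40,0,0],"roll":0},{"xyz":[-40,0,0],"roll":0},{"xyz":[-35,0,0],"roll":0},{"xyz":[-20,0,0],"roll":0},{"xyz":[0,0,0],"roll":0}]'
python3 - <<'E'
from h import *
st(); im=capture('side'); 
cm=cam('side');q=mark_of('side','push_knob'); print(q[:2]); 
for x in(-105,-107,-109): 
  c,n=np.cos(V[2]),np.sin(V[2]); print(x,proj(cm,(V[0]+c*x/1e3,V[1]+n*x/1e3,.034)))
cv2.imwrite('pics/side3.png',cv2.resize(im[150:350,160:380],None,fx=3,fy=3))
E
```

```text
time: 12.1
position: [0.3829, -0.2263, 0.2274]
orientation: [-10.8, 89.6, -29.8]
wrist_force: [0.5, 0.0, -0.7]
gripper_width: -0.0002
t 12.1 press xyz mm [-152.92   -0.76  227.4 ] F press [ 0.4  0.2 -0.7] yaw z -19.05
[{'point': [279.4, 242.2], 'conf': 0.93}, {'point': [312.4, 341.6], 'conf': 0.47}]
-105 (np.float64(276.9669934199346), np.float64(242.13328624995725))
-107 (np.float64(277.53828513738205), np.float64(241.18828206091052))
-109 (np.float64(278.1111314881145), np.float64(240.2407103722274))
```

View pics/side3.png

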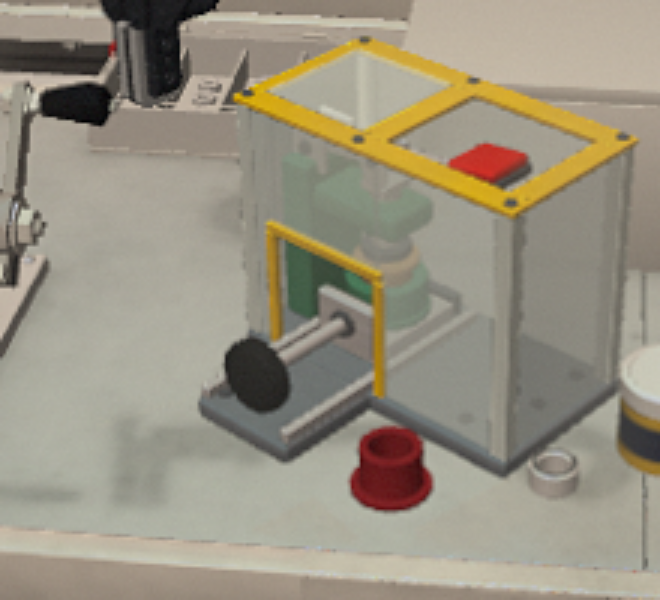

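```bash
python3 -m creep '[{"xyz":[0,-4,8],"roll":0},{"xyz":[0,-8,18],"roll":0},{"xyz":[0,-12,26],"roll":0},{"xyz":[0,-13,28],"roll":0},{"xyz":[0,-13,28],"roll":0},{"xyz":[0,-10,24],"roll":0},{"xyz":[0,-6,14],"roll":0},{"xyz":[0,-3,7],"roll":0},{"xyz":[0,0,0],"roll":0}]' >/dev/null
python3 - <<'E'
from h import *
st(); print(get_state()['joint_positions'])
c,n=np.cos(V[2]),np.sin(V[2]); s=get_state()
A=capture('scene')[170:270,290:430]; B=capture('side')[110:250,230:390]
a=cv2.resize(A,(400,286)); b=cv2.resize(B,(343,300)); im=np.zeros((300,750,3),np.uint8); im[:286,:400]=a; im[:,405:748]=b; cv2.imwrite('pics/both4.png',im)
E
```

```text
t 13.1 press xyz mm [ -1.27 -69.61 222.67] F press [-0.4  0.7 -0.5] yaw z -19.06
[-3.40861298e+01  2.24826295e+01  8.31643267e+00  7.59549258e+01
  3.25706589e-03 -1.50227539e+01]
```

View pics/both4.png

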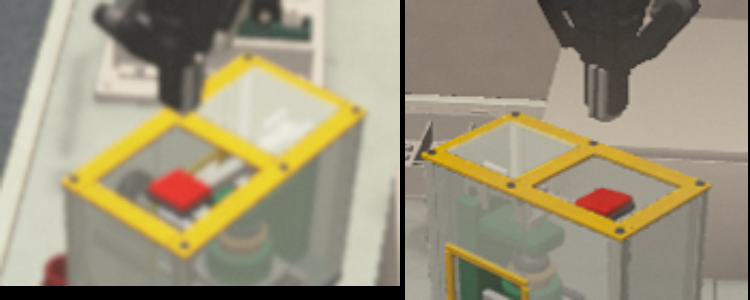

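```bash
python3 -m creep '[{"xyz":[6,0,1],"roll":0},{"xyz":[12,0,0],"roll":0},{"xyz":[14,0,0],"roll":0},{"xyz":[12,0,0],"roll":0},{"xyz":[6,0,0],"roll":0},{"xyz":[3,0,0],"roll":0},{"xyz":[2,0,0],"roll":0},{"xyz":[2,0,0],"roll":0},{"xyz":[2,0,0],"roll":0},{"xyz":[2,0,0],"roll":0}]' >/dev/null; python3 -c "
from h import *;st()"
python3 -m creep '[{"xyz":[1.5,0,0],"roll":0},{"xyz":[1.5,0,0],"roll":0},{"xyz":[1.5,0,0],"roll":0},{"xyz":[1.5,0,0],"roll":0}]' >/dev/null; python3 -c "
from h import *;st()"
```

```text
t 14.2 press xyz mm [ -0.44 -69.34 163.41] F press [-0.5  0.   0.3] yaw z -19.05
t 14.6 press xyz mm [ -0.37 -69.53 157.47] F press [-0.  -2.2  3.4] yaw z -19.06
```

```bash
for i in 1 2 3; do python3 -m creep '[{"xyz":[1.5,0,0],"roll":0},{"xyz":[1.5,0,0],"roll":0},{"xyz":[1,0,0],"roll":0}]' >/dev/null; python3 -c "
from h import *;st()"; done
```

```text
t 14.9 press xyz mm [ -0.36 -69.74 153.85] F press [-1.3 -3.6  8.5] yaw z -19.06
t 15.2 press xyz mm [ -0.32 -70.27 150.11] F press [-2.2 -6.1  9.6] yaw z -19.08
t 15.5 press xyz mm [ -0.33 -70.55 146.17] F press [-1.5 -7.3  9.7] yaw z -19.1
```

```bash
for i in 1 2 3 4; do python3 -m creep '[{"xyz":[0.7,0,0],"roll":0},{"xyz":[0.7,0,0],"roll":0}]' >/dev/null; python3 -c "
from h import *;st()"; done
```

```text
t 15.7 press xyz mm [ -0.3  -70.66 144.92] F press [-2.  -7.4  9.1] yaw z -19.1
t 15.9 press xyz mm [ -0.32 -70.72 143.52] F press [-2.2 -7.9  9.7] yaw z -19.1
t 16.1 press xyz mm [ -0.29 -70.82 142.15] F press [-2.5 -9.2 11.2] yaw z -19.11
t 16.3 press xyz mm [ -0.32 -70.88 140.78] F press [-2.8 -8.1 10.5] yaw z -19.11
```

```bash
for i in 1 2 3 4 5; do python3 -m creep '[{"xyz":[0.5,0,0],"roll":0},{"xyz":[0.3,0,0],"roll":0}]' >/dev/null; python3 -c "
from h import *;st()"; done
```

```text
t 16.5 press xyz mm [ -0.32 -70.94 139.95] F press [-2.5 -8.5 10.4] yaw z -19.11
t 16.7 press xyz mm [ -0.29 -70.97 139.17] F press [-2.4 -9.   9.7] yaw z -19.11
t 16.9 press xyz mm [ -0.27 -71.02 138.4 ] F press [-3.4 -9.7 11.6] yaw z -19.11
t 17.1 press xyz mm [ -0.26 -71.06 137.97] F press [-4.2 -9.1 14.2] yaw z -19.12
t 17.3 press xyz mm [ -0.25 -71.07 137.53] F press [-4.4 -8.9 17.6] yaw z -19.12
```

```bash
for i in 1 2 3 4; do python3 -m creep '[{"xyz":[0.6,0,0],"roll":0},{"xyz":[0,0,0],"roll":0}]' >/dev/null; python3 -c "
from h import *;st()"; done
python3 - <<'E'
from h import *
A=capture('side')[110:280,210:390]; cv2.imwrite('pics/side5.png',cv2.resize(A,None,fx=3.5,fy=3.5,interpolation=cv2.INTER_CUBIC))
E
```

```text
t 17.5 press xyz mm [ -0.23 -71.09 137.27] F press [-5.7 -7.5 19.7] yaw z -19.12
t 17.7 press xyz mm [ -0.21 -71.09 136.99] F press [-6.4 -7.9 21.4] yaw z -19.12
t 17.9 press xyz mm [ -0.19 -71.09 136.67] F press [-7.5 -7.5 24.5] yaw z -19.12
t 18.1 press xyz mm [ -0.2  -71.09 136.35] F press [-8.2 -7.7 26.5] yaw z -19.12
```

View pics/side5.png

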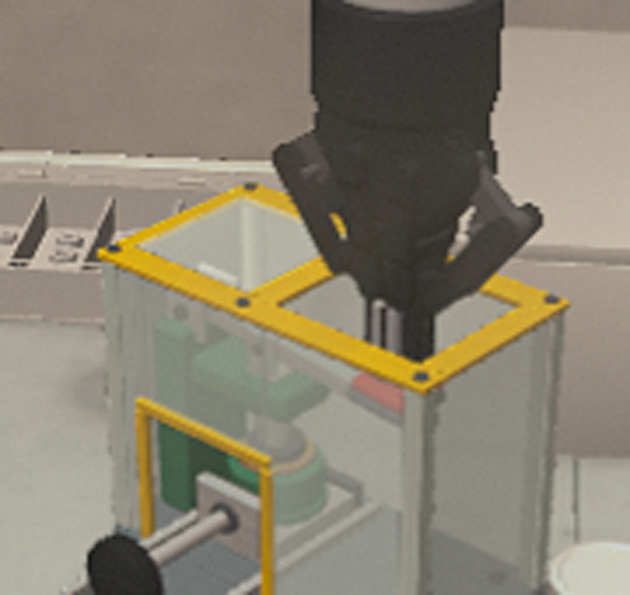

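```bash
for i in 1 2 3; do python3 -m creep '[{"xyz":[0.6,0,0],"roll":0},{"xyz":[0,0,0],"roll":0}]' >/dev/null; python3 -c "
from h import *;st()"; done
```

```text
t 18.35 press xyz mm [ -0.19 -71.1  136.05] F press [-8.6 -7.8 29.1] yaw z -19.12
t 18.55 press xyz mm [ -0.15 -71.12 135.81] F press [-9.9 -9.1 31. ] yaw z -19.12
t 18.75 press xyz mm [ -0.15 -71.11 135.64] F press [-10.4  -7.   34.9] yaw z -19.12
```

```bash
python3 -m creep '[{"xyz":[-3,0,0],"roll":0},{"xyz":[-4,0,0],"roll":0},{"xyz":[-5,0,0],"roll":0},{"xyz":[-6,0,0],"roll":0},{"xyz":[-8,0,0],"roll":0},{"xyz":[-10,0,0],"roll":0},{"xyz":[-15,0,0],"roll":0},{"xyz":[-15,0,0],"roll":0},{"xyz":[-15,0,0],"roll":0},{"xyz":[-10,0,0],"roll":0},{"xyz":[-5,0,0],"roll":0},{"xyz":[0,0,0],"roll":0}]' >/dev/null; python3 -c "
from h import *;st()"
python3 -m creep '[{"xyz":[0,4,-10],"roll":0},{"xyz":[0,8,-20],"roll":0},{"xyz":[0,10,-28],"roll":0},{"xyz":[0,10,-28],"roll":0},{"xyz":[0,10,-28],"roll":0},{"xyz":[0,8,-20],"roll":0},{"xyz":[0,4,-10],"roll":0},{"xyz":[0,0,0],"roll":0},{"xyz":[0,0,0],"roll":0}]' >/dev/null
python3 - <<'E'
from h import *
st(); A=capture('side'); cm=cam('side')
for p in('push_knob','lever_pad','bush_top','grease_tin','spare_bush','needle_sleeve'): print(p,[(round(q['conf'],2),np.round(q['point'],1)) for q in mark_of('side',p)[:1]])
c,n=np.cos(V[2]),np.sin(V[2])
for z in (.055,.057,.060): print('expected bush',z,proj(cm,(V[0],V[1],z)))
a=cv2.resize(A[150:350,190:440],None,fx=3,fy=3,interpolation=cv2.INTER_CUBIC); cv2.imwrite('pics/side6.png',a)
E
```

```text
t 19.95 press xyz mm [ -0.45 -69.24 227.89] F press [ 1.7 -0.   0.5] yaw z -19.04
t 20.85 press xyz mm [-144.04  -15.49  227.52] F press [ 0.2  0.2 -0.5] yaw z -19.04
push_knob [(0.73, array([278. , 243.8]))]
lever_pad [(0.61, array([203.1, 320.2]))]
bush_top []
grease_tin [(0.93, array([298.2, 380.3]))]
spare_bush [(0.86, array([312.3, 291.2]))]
needle_sleeve [(0.69, array([312.7, 341.7]))]
expected bush 0.055 (np.float64(238.11783483552716), np.float64(288.2383187965181))
expected bush 0.057 (np.float64(237.06385729948906), np.float64(288.2300037210123))
expected bush 0.06 (np.float64(235.47851182954528), np.float64(288.217535401455))
```

View pics/side6.png

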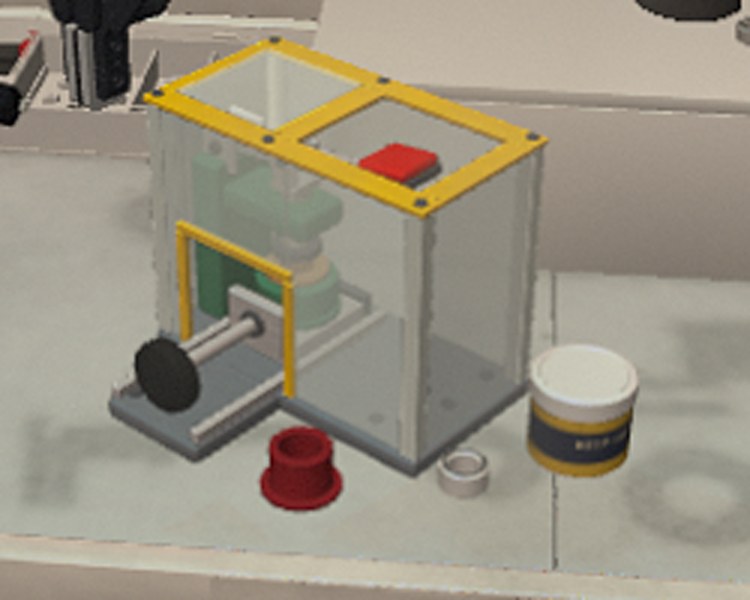

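```bash
python3 - <<'E'
from h import *
A=cv2.imread('pics/side3.png'); B=cv2.imread('pics/side6.png')
# original coords rows 215-265, cols 260-320
a=A[(215-150)*3:(265-150)*3,(265-160)*3:(315-160)*3]; b=B[(215-150)*3:(265-150)*3,(265-190)*3:(315-190)*3]
cv2.imwrite('pics/cmp.png',cv2.resize(np.hstack([a,b]),None,fx=2.5,fy=2.5,interpolation=cv2.INTER_CUBIC))
E
```

```text
(no output)
```

View pics/cmp.png

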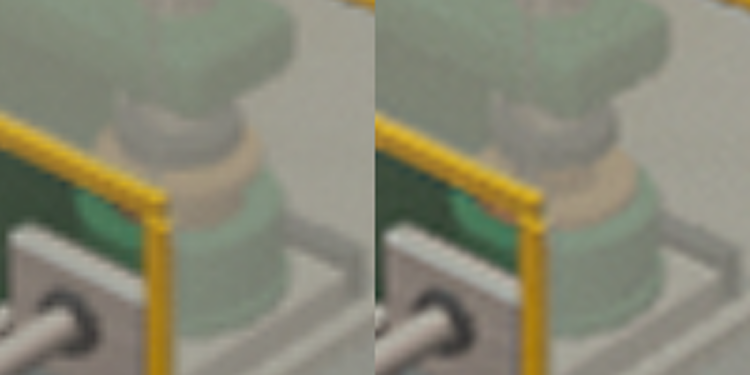

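```bash
python3 -c "
from h import *; st(); print(close_job())"
```

```text
t 21.2 press xyz mm [-144.3   -15.48  227.21] F press [-0.3 -0.1  0.1] yaw z -19.05
the job is handed in; nothing more can be done
None
```

The bush is pressed in with its flange on the housing. The nest is home, the lever is back up, and the arm is clear of everything. I handed the job in at 21.2 s of the 48 s allowed.

- **Nest:** I pushed the knob in slowly with closed fingers until it stopped, with a highest reading of about 19 N. The network then found the knob face within about 3 pixels of where it should be with the nest home.
- **Lever:** I pressed the pad down about 24 mm through the window. The force rose steadily to about 36 N, well under the 80 N limit. The last 2 mm gave a little instead of stopping dead, which I put down to flex in the fingers.
- **Seating:** Comparing the pictures before and after, the bush went down about 6 mm, within the 5 to 7 mm needed. The network did not find the bush's top in the last picture, so this rests on the picture comparison alone.
- **Guard:** Nothing I saw suggested contact. The fingers stood near the middle of the window throughout, but guard force is not measured directly. While I pressed, there were sideways forces of about 10 N, which I took to be friction on the pad as it swung on its arc.
- **Loose parts:** The tin, the spare bush and the needle bearing show no movement in the pictures. The network's points for them shifted by at most about 3 pixels, which is within its usual scatter.

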